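# Square a relief panel into the bench dogs and clamp it

## Task

The limewood relief panel lies askew on the holding board, one corner beside the nook between the brass dogs. Without lifting it or touching the carving, turn it in place by pushing its opposite corner, the first one kept at the nook, until it sits flush against all three dogs: its long edge on the two side dogs, its end on the end dog. Then throw the red handle of the toggle clamp fully over so that the rubber foot grips the panel, leaving the other things where they are.

Things in the scene. Friction and masses are not known exactly. Their poses are not given: they have to be found in the camera images.
- jig: Fixed plywood holding board, 360 x 450 x 18 mm, yaw within 0.2 rad. Origin at bench height (18 mm below the board's top), where the corner of a squared panel lies: its long edge then lies on y = 0 (side dogs), its near end on x = 0 (end dog) and it fills x = 0 to 170, y = 0 to -120 mm. x runs along the side dogs, away from the end dog; y points to the clamp, whose base lies at y above 25 mm.
- nook (a point): The inner corner that the three dogs make, 31 mm above the bench, straight over the jig's origin.
- dog_end (a point): Centre of the top of the end dog, a fixed round brass peg 19 mm across, 20 mm tall: jig (-9.5, -30) mm, 38 mm above the bench.
- dog_near (a point): Centre of the top of the nearer side dog, the same kind of peg: jig (40, 9.5) mm, 38 mm above the bench.
- dog_far (a point): Centre of the top of the farther side dog, the same: jig (140, 9.5) mm, 38 mm above the bench.
- panel_center (a point): Centre, half-way up, of the loose limewood panel, 170 x 120 x 26 mm, 0.27 to 0.45 kg, underside 18 and top 44 mm above the bench. Its x runs along the 170 mm edges; the edge for the side dogs is at its y = +60 mm. Squared, its axes match the jig's; at first it is turned 0.4 to 0.75 rad clockwise from that (seen from above). Top: carving in the middle, flat border 26 mm wide.
- corner_near (a point): The panel's corner that belongs in the nook: panel x = -85, y = +60 mm from its centre, half-way up. At the start it lies 32 to 48 mm from the nook along jig +x and 8 to 20 mm along jig -y.
- corner_far (a point): The other end of the edge that must lie against the side dogs: panel x = +85, y = +60 mm from its centre, half-way up.
- push_corner (a point): The corner diagonally opposite corner_near, to be pushed: panel x = +85, y = -60 mm from its centre, half-way up. Push on the 170 mm edge at panel y = -60 mm, close to this corner; the panel slides with about 1 to 4 N and, bearing on the end dog and the nearer side dog, turns about the nook. Pushes towards the dogs then seat it.
- rosette: The carving (rosette and leaves, 110 x 58 mm, up to 12 mm proud) on the panel's top face; origin at its centre, level with the panel's top. Not to be touched.
- clamp_handle (a joint): Red handle of the toggle clamp, rad: 0 at the start (open, leaning 69 degrees back to jig +y), 1.23 fully over (upright, at its stop, just past dead centre). Its axis is parallel to jig x through jig y = 55 mm, 77 mm above the bench; growing values move the tip to jig -y and up. It stays where left; about 2 N at the tip moves it, more at the end. The steel arm follows it from upright to level.
- handle_tip (a point): Centre of the round end of the red handle, 110 mm from its axis, in the plane jig x = 90 mm; the round grip is 18 to 21 mm thick and runs 75 mm down from here. About 117 mm above the bench when open, 187 mm when closed. The open arm's end stands 140 mm above the bench, near jig y = 55 mm.
- clamp_pad: Rubber foot at the end of the clamp's arm, 18 mm across, on a stiff spring; origin at the centre of its face. With the handle fully over it presses on the panel's border, 18 mm in from the long edge, with about 7 N.
- gouge_board: Carving gouge, 220 mm long, 28 mm thick, lying on the board's far left corner; bystander.
- sheep: Small carved sheep, 72 x 40 x 67 mm, standing on the board's near left corner; bystander.
- wax_tin: Green wax tin, 68 mm across, 34 mm tall, on the board's far right corner; bystander.
- gouge_bench: Carving gouge, 220 mm long, 28 mm thick, lying on the bench to the robot's right; bystander.
- mallet: Turned carver's mallet, 88 mm across, 237 mm tall, standing on its head on the bench; bystander.
- stone: Sharpening stone in a wooden box, 215 x 75 x 35 mm, on the bench; bystander.
- blanks: Stack of two small limewood blanks, 150 x 100 x 44 mm, on the bench; bystander.
Not all that is in view belongs to the job. What is shaped like the part that bears panel_center but green or turquoise is not meant.

How it is judged:
By the outcome, as a careful person would: the job done as asked, in the order asked, and still so for the second after the job is handed in, with the robot touching nothing.
It also fails if it takes over 69 s, if anything falls off the work surface, if the arm or the gripper's body presses on something with over 40 N, if the wrist force passes 120 N, or if a joint passes its speed limit or range.

## Robot

A 6-joint arm with a two-finger parallel gripper is mounted at the origin on the work surface. World frame = base frame: x ahead of the robot, y to its left, z up, the work surface at z = 0. Lengths are in mm, angles in rad, forces in N, time in s.
With the tool pointing down it reaches from about 400 to 925 mm from the base axis. Payload 12.5 kg.
Tool frame: the origin (TCP) lies on the centre line of the jaws, within the pads' length; the fingertips stand 8 mm ahead of it and the grasp point (between the pads) lies 11 mm behind it; z points along the fingers, x is the direction in which the jaws open and shut, and the axes are right-handed (so a half turn about z gives the same grasp; the last joint's range is limited). The gripper opens to 95 mm and grips with 3 to 60 N. Pads are 20 mm wide; open, the fingers measure 119 mm over their backs; the gripper's body (75 mm by 180 mm) begins 59 mm behind the grasp point.
Start: joints at [1.016, 0.491, 1.559, -0, 1.092, -0.106], TCP at [271.164, 563.13, 222.661] pointing down, gripper open.
Joint ranges: [-3.1, 3.1], [-0.84, 2.19], [0.05, 2.79], [-1.13, 4.28], [0.06, 2.93], [-2.69, 2.69]. Speed limits (rad/s): [2.22, 2.22, 2.79, 3.14, 3.14, 3.14].

## Interface

Orientations are given as [roll, pitch, yaw] about the fixed x, y, z axes, in that order (R = Rz(yaw) Ry(pitch) Rx(roll)).
In Python, from cell import env gives the robot as it stands. The module is installed in compiled form; this text tells all that it offers.
- The arm moves only by the tool send_rows, never from a script. Its argument "moves" is a list that holds one entry, the list of rows, each a list of 6 numbers: the shift along the tool's x, y, z as a fraction of full scale, then the turn, a rotation vector about the tool's x, y, z as a fraction of full scale. A call has 1 to 12 rows; each row is the pose to reach, as a shift and turn from the pose commanded when the call began, along the tool's axes at that moment; what a row does not reach only later rows make up. Full scale, the value 1, is 0.3 m for a shift and 90 degrees for a turn. A row lasts 1/12 s, in which the tool goes at most 41.7 mm and 7.16 degrees, less where a joint would pass 70% of its speed; a pose out of reach is approached as far as the arm can. A call with a number of a shift or a turn outside -1 to 1 is refused whole. A call with a gripper value outside its range is refused whole. "grip" is the gripper's target within -1 to 1 (shut at 1, half-way at 0, fully open at -1), set as the call begins (left out, the last holds). The fingers move at their own pace and stop on an object; the grip force is fixed at half the most. Time passes only in rows, so rows that repeat a pose let the fingers close. It gives the time, the measured TCP pose, the force and the opening at its end, in the units of the state.
- env.state(): the state, without advancing time (a new reading comes with each control period).
- env.read_camera(name): name is "scene" or "side" or "wrist"; returns a dict with "image" (480x640x3 uint8, red, green, blue), "mtx" (3x3 intrinsics, pixels), "T" (4x4, takes a point from camera to world coordinates); the wrist camera has in their place "mount" (4x4, takes a point from camera to tool coordinates, whose origin is the TCP and whose axes are the tool frame's). Camera axes: x right, y up, looking along -z (the intrinsics and any distortion apply to the point x, -y, -z); pixel columns grow to the right and rows downward; lengths in mm; the calibration is good to about 2 mm. The wrist camera is an equidistant fisheye: a pixel r from the principal point sees the ray r / f radians off the axis. A picture is of the moment at which its call begins: read the wrist's pose just before it. There is no depth.
- env.job_done(): hands the job in, once; it reports no verdict.
Trained networks look in the newest picture that a camera, given by its name, has taken for a name from the list of things; names that differ only in an ending like _2 or _b are one class to them, and where a whole thing is asked for, a point or a joint stands for the part that bears it (a point fixed in the world has none). Each returns a list of dicts, best first, with "confidence" (0 to 1); they miss things now and then, are a little off and sometimes report something else, mostly with a low value. They report only what shows in the picture. A call takes as long as a camera call. They do not tell look-alikes from the thing itself.
- env.look_for(camera, thing): "xy" ([column, row] in pixels, amid what is visible of it).
- env.outline_of(camera, thing): "region" (480x640 bool, what is visible of it) and "xy" ([column, row] in pixels, amid what is visible of it).
The state is a dict: "t": time; "joints": joint angles; "qvel": joint speeds; "tau": joint torques, N m; "eef_pos": TCP position; "tcp_rot": TCP orientation; "ft_force": force on the tool from outside, world axes, zero at the start; "moment": the same for the moment, N m; "opening": opening from 0.0 (shut) to 1.0 (fully open).
Only numpy, scipy, OpenCV 4.12 (cv2) and the standard library are available. Lean on these libraries where they do the work, as an engineer would, in place of code of your own. Each camera call takes 0.05 s, during which the arm holds its last target. There are 200 camera calls.

## Working session

There is one attempt and no reset: what is moved stays moved. The work goes in short steps, Python scripts to look and compute and a tool call to move; the robot and the scene stay as the last step left them, time stands still between calls to the robot, and variables do not carry over. Pictures are saved under pics/ and viewed, about 8 in all and at most 12, crops included, and the job is handed in when it is done.

Besides the shell and the picture viewer there is one more tool, called after "Request:" as name(argument=value, ...) on one line, values as JSON. send_rows: Moves the arm, as the interface text tells. Its arguments: {"type":"object","properties":{"moves":{"type":"array","items":{"type":"array","items":{"type":"array","items":{"type":"number"}}}},"grip":{"type":"number"}},"required":["moves"]}

```bash
mkdir -p pics
cat > h.py <<'E'
import numpy as np, cv2
from cell import env
def ray(c,uv):
    K=c["mtx"];T=c["T"]
    d=np.array([(uv[0]-K[0,2])/K[0,0],-(uv[1]-K[1,2])/K[1,1],-1.0])
    return T[:3,3],T[:3,:3]@d
def onz(c,uv,z):
    o,d=ray(c,uv); return o+d*(z-o[2])/d[2]
def proj(c,p):
    T=c["T"];q=T[:3,:3].T@(np.asarray(p,float)-T[:3,3]);K=c["mtx"]
    return np.array([K[0,2]+K[0,0]*q[0]/-q[2],K[1,2]-K[1,1]*q[1]/-q[2]])
def save(im,n): cv2.imwrite("pics/"+n,im[:,:,::-1])
E
python3 - <<'E'
from h import *
np.set_printoptions(precision=1,suppress=True)
s=env.state();print(s)
for n in("scene","side"):
    c=env.read_camera(n);save(c["image"],n+"0.png");print(n,c["mtx"],c["T"],[k for k in c])
    for t in("dog_end","dog_near","dog_far","panel_center","corner_near","corner_far","push_corner","rosette","handle_tip","clamp_pad","nook","sheep","mallet","wax_tin","stone"):
        z=dict(dog_end=38,dog_near=38,dog_far=38,rosette=44,nook=31).get(t,31)
        if t=="handle_tip": z=117
        for r in env.look_for(n,t)[:3]: print(t,np.array(r["xy"]),round(r["confidence"],2),onz(c,r["xy"],z))
E
```

```text
{'t': 0.0, 'joints': array([ 1. ,  0.5,  1.6, -0. ,  1.1, -0.1]), 'qvel': array([ 0., -0., -0.,  0.,  0.,  0.]), 'tau': array([ -0. , -61.3, -25.8,   0.1,   0. ,  -0. ]), 'eef_pos': array([271. , 562.9, 222.1]), 'tcp_rot': array([-3.1,  0. ,  1.1]), 'ft_force': array([-0.5,  0.7,  0.7]), 'moment': array([ 0., -0., -0.]), 'opening': 0.9968293177044251}
scene [[600.5   0.  328.3]
 [  0.  600.5 231.2]
 [  0.    0.    1. ]] [[   0.2   -0.7    0.7 1378.2]
 [   1.     0.2   -0.2 -268. ]
 [   0.     0.7    0.7 1201. ]
 [   0.     0.     0.     1. ]] ['image', 'mtx', 'T']
dog_end [363.4 313.4] 0.8 [595.   16.2  38. ]
dog_near [365.9 314.4] 0.96 [599.1  21.1  38. ]
dog_near [434.1 343.6] 0.19 [710.8 150.1  38. ]
dog_far [364.6 313.6] 0.69 [596.2  18.8  38. ]
dog_far [435.1 343.7] 0.66 [711.6 152.2  38. ]
panel_center [315.  300.1] 0.83 [526.7 -85.6  31. ]
panel_center [240.3 237.6] 0.57 [ 283.4 -233.8   31. ]
panel_center [424.7 188.3] 0.56 [208.1 307.4  31. ]
corner_near [314.5 298.5] 0.98 [521.8 -85.7  31. ]
corner_near [143.1 349.5] 0.67 [ 575.3 -491.7   31. ]
corner_near [239.2 239.2] 0.6
[... 1656 characters left out ...]
0.81 [190.7 290.6  31. ]
push_corner [311.9 347. ] 0.75 [ 253.7 -258.2   31. ]
push_corner [372.8 265.9] 0.56 [528.2 -75.1  31. ]
rosette [215.6 227.1] 0.7 [173.1 292.8  44. ]
rosette [371.8 259. ] 0.62 [532.7 -60.6  44. ]
handle_tip [326.3 174.5] 0.73 [569.5 309.3 117. ]
handle_tip [339.2 204.2] 0.6 [527.5 133.  117. ]
handle_tip [298.5 240.4] 0.44 [346.9  27.3 117. ]
clamp_pad [377.3 384.7] 0.49 [ 339.5 -415.4   31. ]
nook [360.  246.5] 0.87 [538.2  17.2  31. ]
sheep [299.9 239.3] 0.6 [391.2 130.9  31. ]
sheep [362.6 246.3] 0.57 [545.6  14.5  31. ]
mallet [501.7 346. ] 0.57 [ 655.1 -454.8   31. ]
wax_tin [442.4 260.6] 0.73 [ 717.6 -145.5   31. ]
stone [263.4 192.5] 0.68 [381.5 432.1  31. ]
```

View pics/scene0.png

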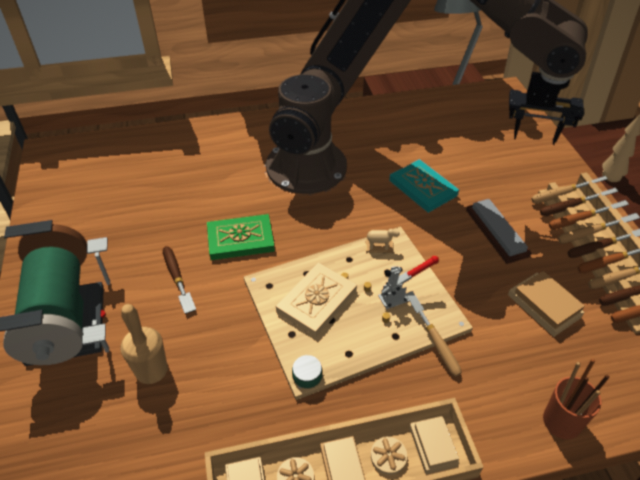

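View pics/side0.png

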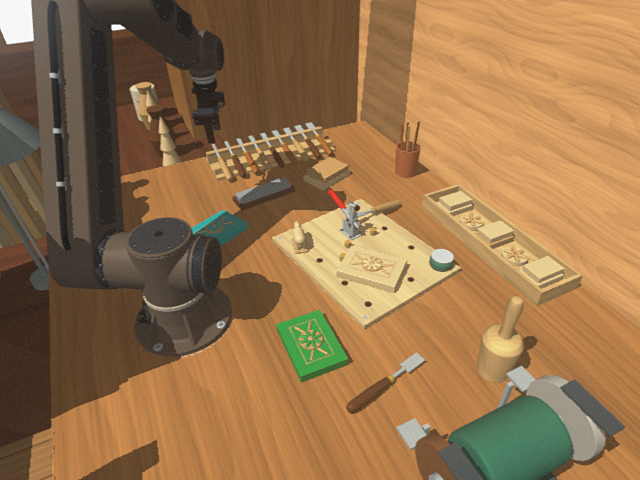

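Scene: limewood panel at (316,299) with the natural-wood colour; look-alikes are green (240,238) and turquoise (425,186), which the brief rules out. Red handle at (425,267), dogs near (345,276), (367,287), (386,318). Enlarging to confirm.

Run:
```python
from h import *
a=env.read_camera("scene")["image"][235:400,245:455]
b=env.read_camera("side")["image"][185:325,270:470]
save(cv2.resize(a,None,fx=3.8,fy=3.8,interpolation=cv2.INTER_CUBIC)[:600],"sc.png")
save(cv2.resize(b,None,fx=4,fy=4,interpolation=cv2.INTER_CUBIC)[:600],"sd.png")
```

```text
(no output)
```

View pics/sc.png

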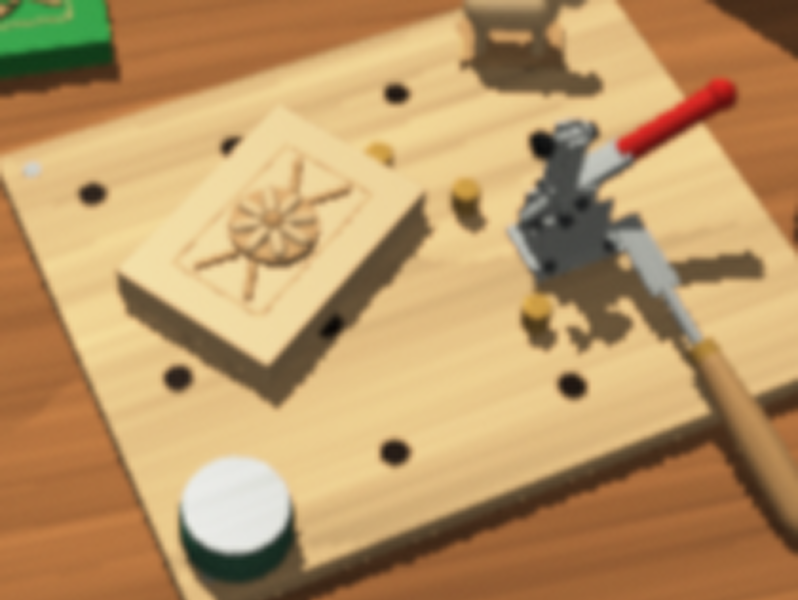

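View pics/sd.png

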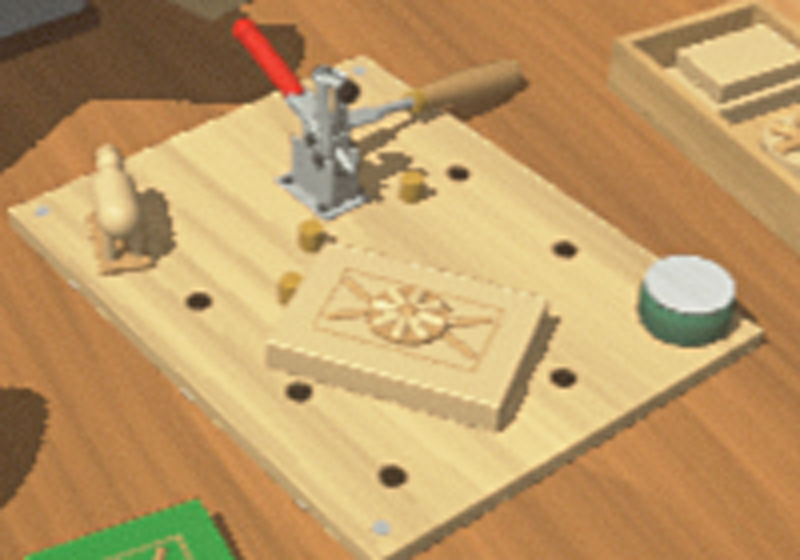

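```bash
cat > fit.py <<'E'
from h import *
from scipy.optimize import least_squares
np.set_printoptions(precision=2,suppress=True)
R=lambda a:np.array([[np.cos(a),-np.sin(a)],[np.sin(a),np.cos(a)]])
cams={n:env.read_camera(n) for n in("scene","side")}
px=lambda n,u:(np.array(u)+.5)/({"scene":3.8,"side":4}[n])-.5+np.array({"scene":(245,235),"side":(270,185)}[n])
D=[(-9.5,-30),(40,9.5),(140,9.5)]; P=[(-85,60),(85,60),(85,-60),(-85,-60)]
dd={"scene":[(379,152),(466,187),(538,303)],"side":[(291,280),(311,229),(412,179)]}
pp={"scene":[(425,192),(268,367),(120,273),(280,107)],"side":[(335,247),(549,298),(499,408),(268,347)]}
def res(L,obs,z):
    def f(v):
        r=[]
        for n in cams:
            for l,o in zip(L,obs[n]):
                w=R(v[2])@np.array(l)+v[:2]; r.append(proj(cams[n],[*w,z])-px(n,o))
        return np.concatenate(r)
    return f
def fit(L,obs,z,v0): s=least_squares(res(L,obs,z),v0); return s.x,s.fun
E
cat > m.py <<'E'
from fit import *
j,r=fit(D,dd,38,[530,0,0]);print("jig",j,r)
p,r=fit(P,pp,44,[525,-80,-.5]);print("panel",p,r)
tj=lambda w:R(j[2]).T@(np.array(w)-j[:2])
print("rel yaw",p[2]-j[2])
for l in P: w=R(p[2])@l+p[:2]; print("corner world",w,"jig",tj(w))
for n in cams:
    for l,o in zip(D,dd[n]): print(n,onz(cams[n],px(n,o),38)[:2],R(j[2])@l+j[:2])
E
python3 m.py
```

```text
jig [474.3   32.25   0.18] [-0.29 -0.24 -0.13 -0.01 -0.18  0.25  0.07 -0.12 -0.08 -0.62 -0.18 -0.41]
panel [522.73 -81.08  -0.86] [ 0.56 -0.54 -0.14  0.52 -1.7  -0.33 -0.58 -0.67 -1.47 -1.85  0.83 -0.09
  0.93 -0.24 -0.26 -1.64]
rel yaw -1.0487518960602704
corner world [513.23  22.53] jig [ 36.49 -16.68]
corner world [ 623.54 -106.82] jig [ 121.26 -164.04]
corner world [ 532.24 -184.69] jig [  17.25 -223.87]
corner world [421.92 -55.34] jig [-67.52 -76.52]
scene [471.35   1.53] [470.45   1.02]
scene [511.97  49.21] [511.88  48.91]
scene [609.62  67.84] [610.19  67.21]
side [470.01   0.64] [470.45   1.02]
side [510.7   46.18] [511.88  48.91]
side [609.62  65.15] [610.19  67.21]
```

```bash
cat >> m.py <<'E'
print("corners per cam at z44")
for n in cams:
    W=[onz(cams[n],px(n,o),44)[:2] for o in pp[n]]
    print(n,*W,"jig",*[tj(w) for w in W],"sides",[np.linalg.norm(W[i]-W[(i+1)%4]) for i in range(4)])
E
python3 m.py|sed -n '/corners per/,$p'
```

```text
corners per cam at z44
scene [514.53  20.77] [ 622.24 -106.21] [ 534.07 -180.94] [424.39 -54.39] jig [ 37.45 -18.65] [ 120.1 -163.2] [  19.74 -220.53] [-64.92 -76.03] sides [np.float64(166.50977694575894), np.float64(115.57943000320094), np.float64(167.4701067882281), np.float64(117.35650430352773)]
side [512.99  12.97] [ 621.23 -106.08] [ 529.54 -184.33] [419.52 -61.67] jig [ 34.51 -26.03] [ 119.12 -162.89] [  14.67 -223.03] [-71.04 -82.31] sides [np.float64(160.89975880390796), np.float64(120.53186034161833), np.float64(164.7682229467935), np.float64(119.61836166217356)]
```

```bash
cat > ov.py <<'E'
from fit import *
from scipy.spatial import ConvexHull
import sys
j,_=fit(D,dd,38,[530,0,0])
def box(v): return [[*(R(v[2])@l+v[:2]),z] for z in(18,44) for l in P]
def hull(c,v):
    q=np.array([proj(c,b) for b in box(v)],np.float32); return cv2.convexHull(q).reshape(-1,2)
msk={}
for n in cams:
    o=env.outline_of(n,"panel_center")
    o=[x for x in o if np.linalg.norm(np.array(x["xy"])-proj(cams[n],[525,-75,44]))<25]
    print(n,[(x["confidence"],x["xy"],x["region"].sum()) for x in o])
    if o: msk[n]=o[0]["region"]
def res2(v):
    r=[]
    for n in msk:
        m=msk[n].astype(np.uint8); cs=max(cv2.findContours(m,0,cv2.CHAIN_APPROX_NONE)[0],key=len).reshape(-1,2)
        h=hull(cams[n],v).astype(np.float32)
        r+=[cv2.pointPolygonTest(h,(float(x),float(y)),True)-.3 for x,y in cs]
    return np.array(r)
best=min((least_squares(res2,[523,-81,a],loss="soft_l1",diff_step=1e-4) for a in(-.86,-.6,-.4)),key=lambda s:s.cost)
p=best.x;print("outline fit",p,best.cost,np.abs(best.fun).mean())
print("rel yaw",p[2]-j[2],"corners jig",[R(j[2]).T@(R(p[2])@l+p[:2]-j[:2]) for l in P])
ims=[]
for n,(x0,y0,s) in{"scene":(245,235,3.),"side":(270,185,3.)}.items():
    w=210 if n=="scene" else 56+150
    im=cv2.resize(cams[n]["image"][y0:y0+150,x0:x0+130 if n=="scene" else x0+135],None,fx=s,fy=s,interpolation=cv2.INTER_CUBIC)
    t=lambda q:tuple(int(a) for a in((proj(cams[n],q)-[x0,y0]+.5)*s))
    b=box(p)
    for k in range(4):
        cv2.line(im,t(b[4+k]),t(b[4+(k+1)%4]),(255,0,0),1)
        cv2.line(im,t(b[k]),t(b[(k+1)%4]),(0,0,255),1)
    for l in D: cv2.circle(im,t([*(R(j[2])@l+j[:2]),38]),4,(0,255,0),1)
    for e in([-60,0],[170,0]): pass
    cv2.line(im,t([*j[:2],18]),t([*(R(j[2])@[170,0]+j[:2]),18]),(0,255,255),1)
    ims.append(im)
save(np.hstack(ims),"ov.png")
E
python3 ov.py
```

```text
scene [(0.61, [316.3, 299.3], np.int64(3245))]
side [(0.85, [371.6, 265.9], np.int64(2113))]
outline fit [521.18 -79.24  -0.86] 83.18178160664728 0.6294798020179809
rel yaw -1.0434252291423536 corners jig [array([ 34.76, -14.54]), array([ 120.31, -161.44]), array([  16.61, -221.83]), array([-68.94, -74.93])]
```

View pics/ov.png

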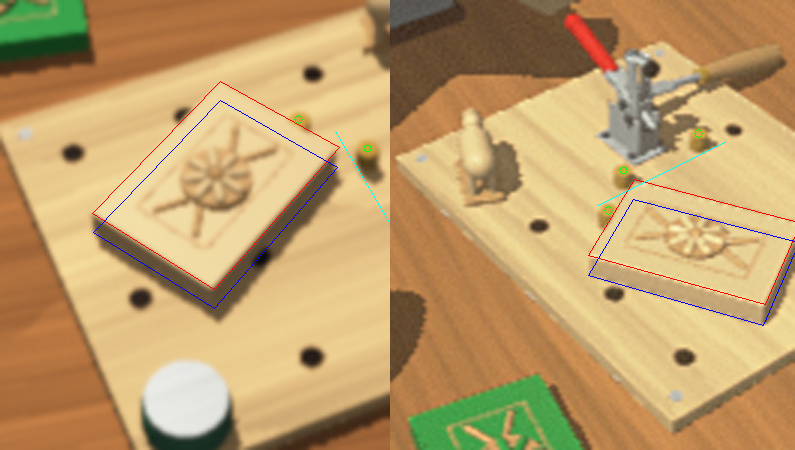

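```bash
cat > go.py <<'E'
from h import *
from scipy.spatial.transform import Rotation as Ro
J=np.array([474.3,32.25,.184])
def jw(x,y):
    c,s=np.cos(J[2]),np.sin(J[2]); return np.array([J[0]+c*x-s*y,J[1]+s*x+c*y])
def wj(p):
    d=np.array(p[:2])-J[:2];c,s=np.cos(J[2]),np.sin(J[2]);return np.array([c*d[0]+s*d[1],-s*d[0]+c*d[1]])
def row(x,y,z,yaw,s=None,pitchroll=(np.pi,0)):
    "world target -> row"
    s=s or env.state()
    R0=Ro.from_euler("xyz",s["tcp_rot"]); Rt=Ro.from_euler("xyz",[pitchroll[0],pitchroll[1],yaw])
    d=R0.inv().apply(np.array([x,y,z])-s["eef_pos"])/300
    rv=(R0.inv()*Rt).as_rotvec()/(np.pi/2)
    return np.round([*d,*rv],3).tolist()
def st():
    s=env.state();print("t %.2f"%s["t"],"pos",s["eef_pos"].round(1),"rot",s["tcp_rot"].round(3),"jig",wj(s["eef_pos"]).round(1),"F",s["ft_force"].round(1),"op",round(s["opening"],2)); return s
E
python3 - <<'E'
from go import *
s=st()
print(row(430,270,222,.3)); print(jw(-8,-227))
E
```

```text
t 2.10 pos [271.2 563.1 222.7] rot [ 3.142 -0.     1.122] jig [-102.6  559.1] F [-0.2 -0.2 -0.1] op 1.0
[-0.651, 0.901, 0.002, -0.0, -0.0, 0.523]
[ 507.9677581  -192.38188123]
```

Request:
send_rows(moves=[[[-0.65,0.9,0,0,0,0.52],[-0.65,0.9,0,0,0,0.52],[-0.65,0.9,0,0,0,0.52],[-0.65,0.9,0,0,0,0.52],[-0.65,0.9,0,0,0,0.52],[-0.65,0.9,0,0,0,0.52],[-0.65,0.9,0,0,0,0.52],[-0.65,0.9,0,0,0,0.52],[-0.65,0.9,0,0,0,0.52],[-0.65,0.9,0,0,0,0.52]]], grip=1)

```text
t: 2.93
eef_pos: [430.8, 268.7, 222.8]
tcp_rot: [-3.141, -0.0, 0.301]
ft_force: [-0.2, 1.2, -0.5]
opening: 0.357
```

Run:
```python
from go import *
s=st()
print(row(500,20,222,-.45))
```

```text
t 2.93 pos [430.8 268.7 222.8] rot [-3.141 -0.     0.301] jig [  0.5 240.4] F [-0.2  1.2 -0.5] op 0.36
[-0.026, 0.86, 0.003, -0.0, -0.0, 0.478]
```

Request:
send_rows(moves=[[[-0.026,0.86,0,0,0,0.48],[-0.026,0.86,0,0,0,0.48],[-0.026,0.86,0,0,0,0.48],[-0.026,0.86,0,0,0,0.48],[-0.026,0.86,0,0,0,0.48],[-0.026,0.86,0,0,0,0.48],[-0.026,0.86,0,0,0,0.48],[-0.026,0.86,0,0,0,0.48],[-0.026,0.86,0,0,0,0.48]]])

```text
t: 3.68
eef_pos: [499.7, 22.9, 222.5]
tcp_rot: [-3.141, 0.001, -0.447]
ft_force: [-0.5, 1.7, -0.5]
opening: 0.001
```

```bash
cat > wr.py <<'E'
from go import *
# project fit into wrist view
def wproj(c,s,p):
    Tt=np.eye(4);Tt[:3,:3]=Ro.from_euler("xyz",s["tcp_rot"]).as_matrix();Tt[:3,3]=s["eef_pos"]
    q=np.linalg.inv(Tt@c["mount"])@np.array([*p,1.]);v=np.array([q[0],-q[1],-q[2]])
    r=np.hypot(v[0],v[1]);th=np.arctan2(r,v[2]);K=c["mtx"]
    return np.array([K[0,2]+K[0,0]*th*v[0]/r,K[1,2]+K[1,1]*th*v[1]/r])
def wview(name,pan):
    s=env.state();c=env.read_camera("wrist");im=c["image"].copy()
    t=lambda q:tuple(int(round(a)) for a in wproj(c,s,q))
    P=[(-85,60),(85,60),(85,-60),(-85,-60)]
    cs,sn=np.cos(pan[2]),np.sin(pan[2])
    b=[[pan[0]+cs*x-sn*y,pan[1]+sn*x+cs*y,44] for x,y in P]
    for k in range(4): cv2.line(im,t(b[k]),t(b[(k+1)%4]),(255,0,0),1)
    for l in[(-9.5,-30),(40,9.5),(140,9.5)]: cv2.circle(im,t([*jw(*l),38]),5,(0,255,0),1)
    save(im,name)
E
python3 - <<'E'
from wr import *
st();wview("w1.png",[521.2,-79.2,-.86])
E
```

```text
t 3.68 pos [499.7  22.9 222.5] rot [-3.141e+00  1.000e-03 -4.470e-01] jig [ 23.2 -13.8] F [-0.5  1.7 -0.5] op 0.0
```

View pics/w1.png

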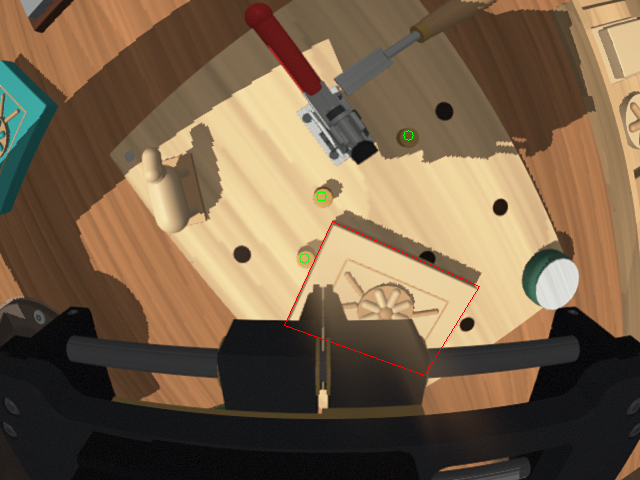

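The wrist view confirms the fit: red outline on the natural-wood panel, green rings on all three dogs (305,258), (322,197), (408,136). The turn is about 1.04 rad, more than stated, but the corner position agrees. Closed fingers now go behind the push corner.

Run:
```python
from go import *
s=st()
print(row(500,-192,130,-.86));print(row(500,-192,32,-.86))
```

```text
t 3.73 pos [499.5  23.5 222.5] rot [-3.141e+00  1.000e-03 -4.460e-01] jig [ 23.2 -13.3] F [-0.2 -0.4  0.8] op 0.0
[0.311, 0.647, 0.308, -0.0, 0.0, 0.264]
[0.312, 0.647, 0.635, -0.0, 0.0, 0.264]
```

Request:
send_rows(moves=[[[0.312,0.647,0.3,0,0,0.264],[0.312,0.647,0.3,0,0,0.264],[0.312,0.647,0.3,0,0,0.264],[0.312,0.647,0.3,0,0,0.264],[0.312,0.647,0.3,0,0,0.264],[0.312,0.647,0.3,0,0,0.264],[0.312,0.647,0.3,0,0,0.264],[0.312,0.647,0.4,0,0,0.264],[0.312,0.647,0.5,0,0,0.264],[0.312,0.647,0.57,0,0,0.264],[0.312,0.647,0.635,0,0,0.264],[0.312,0.647,0.635,0,0,0.264]]])

```text
t: 4.73
eef_pos: [499.3, -190.7, 29.5]
tcp_rot: [3.14, 0.005, -0.86]
ft_force: [-0.1, -1.0, -0.1]
opening: 0.009
```

Run:
```python
from go import *
s=st()
def pp(x,y,p=(521.2,-79.2,-.86)):
    c,s=np.cos(p[2]),np.sin(p[2]);return np.array([p[0]+c*x-s*y,p[1]+s*x+c*y])
for jx,jy,yw in[(0,-217,-.86),(25,-214,-.76),(50,-205,-.62),(75,-192,-.44),(104,-178,-.2),(130,-158,0),(152,-136,.184)]:
    w=jw(jx,jy);print((jx,jy),w.round(1),row(*w,32,yw,s))
```

```text
t 4.73 pos [ 499.3 -190.7   29.5] rot [ 3.14   0.005 -0.86 ] jig [ -16.2 -223.7] F [-0.1 -1.  -0.1] op 0.01
(0, -217) [ 514.  -181.1] [0.008, -0.058, -0.008, 0.001, 0.003, 0.0]
(25, -214) [ 538.  -173.6] [0.041, -0.135, -0.009, 0.001, 0.003, -0.064]
(50, -205) [ 561.  -160.1] [0.057, -0.222, -0.009, 0.001, 0.003, -0.153]
(75, -192) [ 583.2 -142.8] [0.061, -0.316, -0.009, 0.0, 0.003, -0.267]
(104, -178) [ 609.1 -123.7] [0.07, -0.423, -0.009, -0.0, 0.003, -0.42]
(130, -158) [631.  -99.3] [0.056, -0.531, -0.009, -0.0, 0.003, -0.547]
(152, -136) [648.6 -73.6] [0.029, -0.632, -0.009, -0.001, 0.003, -0.665]
```

Request:
send_rows(moves=[[[0.01,-0.03,-0.008,0,0,0],[0.01,-0.055,-0.008,0,0,0],[0.02,-0.075,-0.008,0,0,-0.015],[0.03,-0.095,-0.008,0,0,-0.03],[0.035,-0.115,-0.008,0,0,-0.045],[0.04,-0.135,-0.008,0,0,-0.064],[0.045,-0.15,-0.008,0,0,-0.08],[0.048,-0.165,-0.008,0,0,-0.1],[0.05,-0.18,-0.008,0,0,-0.115],[0.053,-0.195,-0.008,0,0,-0.13],[0.056,-0.21,-0.008,0,0,-0.145],[0.057,-0.222,-0.008,0,0,-0.153]]])

```text
t: 5.73
eef_pos: [562.2, -163.1, 34.4]
tcp_rot: [-3.141, -0.0, -0.621]
ft_force: [0.2, -2.3, -0.1]
opening: 0.005
```

```bash
cat > pan.py <<'E'
from go import *
from scipy.optimize import least_squares
P=[(-85,60),(85,60),(85,-60),(-85,-60)]
R=lambda a:np.array([[np.cos(a),-np.sin(a)],[np.sin(a),np.cos(a)]])
def panel(guess):
    cams={n:env.read_camera(n) for n in("scene","side")};C={}
    for n in cams:
        g=proj(cams[n],[guess[0],guess[1],44])
        o=[x for x in env.outline_of(n,"panel_center") if np.linalg.norm(np.array(x["xy"])-g)<30]
        if o: 
            C[n]=max(cv2.findContours(o[0]["region"].astype(np.uint8),0,cv2.CHAIN_APPROX_NONE)[0],key=len).reshape(-1,2); print(n,round(o[0]["confidence"],2),int(o[0]["region"].sum()))
    def res(v):
        r=[]
        for n in C:
            q=np.array([proj(cams[n],[*(R(v[2])@l+v[:2]),z]) for z in(18,44) for l in P],np.float32)
            h=cv2.convexHull(q); r+=[cv2.pointPolygonTest(h,(float(x),float(y)),True)-.3 for x,y in C[n]]
        return np.array(r)
    b=min((least_squares(res,[guess[0],guess[1],guess[2]+a],loss="soft_l1",f_scale=.7,diff_step=1e-4) for a in(-.15,0,.15)),key=lambda s:s.cost)
    p=b.x;print("panel",p.round(2),"rel",round(p[2]-J[2],3),"mean res",np.abs(b.fun).mean().round(2),"corners jig",*[wj(R(p[2])@l+p[:2]).round(1) for l in P])
    return p,cams
E
python3 - <<'E'
from pan import *
from wr import wview
s=st();p,c=panel([545,-70,-.6])
E
```

```text
t 5.73 pos [ 562.2 -163.1   34.4] rot [-3.141 -0.    -0.621] jig [  50.7 -208.2] F [ 0.2 -2.3 -0.1] op 0.01
scene 0.91 3247
side 0.71 1333
panel [543.04 -63.77  -0.55] rel -0.73 mean res 2.26 corners jig [26.6 -5.6] [ 153.4 -118.9] [  73.4 -208.4] [-53.3 -95. ]
```

```bash
sed -i 's/^        if o: $/        if o and (n=="scene" or o[0]["region"].sum()>1900):/' pan.py
python3 - <<'E'
from pan import *
s=st();p,c=panel([545,-70,-.6])
for jx,jy,yw in[(50,-205,-.55),(75,-192,-.44),(100,-178,-.25),(125,-160,-.05),(152,-136,.184)]:
    w=jw(jx,jy);print((jx,jy),w.round(1),row(*w,32,yw,s))
E
```

```text
t 5.93 pos [ 561.5 -163.    34.3] rot [-3.142e+00  1.000e-03 -6.230e-01] jig [  50.  -207.9] F [ 0.3 -0.3 -0.9] op 0.0
scene 0.94 3168
panel [ 5.4267e+02 -6.3200e+01 -5.3000e-01] rel -0.719 mean res 0.86 corners jig [25.3 -5.2] [ 153.2 -117.1] [  74.2 -207.5] [-53.7 -95.6]
(50, -205) [ 561.  -160.1] [-0.007, -0.007, 0.008, -0.0, 0.001, -0.047]
(75, -192) [ 583.2 -142.8] [0.019, -0.097, 0.008, -0.0, 0.001, -0.117]
(100, -178) [ 605.2 -124.4] [0.043, -0.189, 0.008, -0.0, 0.001, -0.238]
(125, -160) [ 626.5 -102.2] [0.058, -0.291, 0.008, -0.0, 0.001, -0.365]
(152, -136) [648.6 -73.6] [0.062, -0.411, 0.008, -0.0, 0.001, -0.514]
```

Request:
send_rows(moves=[[[0.0,-0.015,0,0,0,-0.05],[0.005,-0.035,0,0,0,-0.07],[0.01,-0.055,0,0,0,-0.09],[0.014,-0.075,0,0,0,-0.105],[0.019,-0.095,0,0,0,-0.12],[0.023,-0.11,0,0,0,-0.14],[0.027,-0.125,0,0,0,-0.16],[0.031,-0.14,0,0,0,-0.18],[0.035,-0.155,0,0,0,-0.2],[0.039,-0.172,0,0,0,-0.22],[0.043,-0.189,0,0,0,-0.24],[0.043,-0.189,0,0,0,-0.24]]])

```text
t: 7.13
eef_pos: [605.8, -124.0, 34.4]
tcp_rot: [-3.141, 0.0, -0.243]
ft_force: [0.2, -0.2, 0.6]
opening: 0.004
```

Run:
```python
from pan import *
s=st();p,c=panel([555,-45,-.25])
q=R(p[2]).T@(s["eef_pos"][:2]-p[:2]);print("tool in panel",q)
for jx,jy,yw in[(112,-170,-.12),(125,-160,0),(140,-148,.1),(152,-136,.184)]:
    w=jw(jx,jy);print((jx,jy),w.round(1),row(*w,32,yw,s))
```

```text
t 7.13 pos [ 605.8 -124.    34.4] rot [-3.141  0.    -0.243] jig [ 100.7 -177.7] F [ 0.2 -0.2  0.6] op 0.0
scene 0.78 2457
panel [ 5.5944e+02 -3.9330e+01 -2.0000e-01] rel -0.384 mean res 3.66 corners jig [14.2  1.5] [171.9 -62.1] [ 127.  -173.4] [ -30.7 -109.8]
tool in panel [ 62.18801212 -73.79572148]
(112, -170) [ 615.5 -114.4] [0.024, -0.039, 0.008, -0.0, 0.0, -0.078]
(125, -160) [ 626.5 -102.2] [0.049, -0.087, 0.008, -0.0, 0.0, -0.155]
(140, -148) [639.  -87.6] [0.078, -0.144, 0.008, -0.0, 0.0, -0.218]
(152, -136) [648.6 -73.6] [0.098, -0.197, 0.008, -0.0, 0.0, -0.272]
```

Request:
send_rows(moves=[[[0.012,-0.02,0,0,0,-0.04],[0.024,-0.039,0,0,0,-0.08],[0.032,-0.055,0,0,0,-0.105],[0.04,-0.07,0,0,0,-0.13],[0.049,-0.087,0,0,0,-0.155],[0.059,-0.105,0,0,0,-0.175],[0.068,-0.125,0,0,0,-0.195],[0.075,-0.138,0,0,0,-0.21],[0.075,-0.138,0,0,0,-0.21]]])

```text
t: 8.08
eef_pos: [637.7, -89.5, 34.5]
tcp_rot: [-3.141, -0.0, 0.086]
ft_force: [-0.3, 0.2, 0.2]
opening: 0.0
```

Run:
```python
from pan import *
from wr import wview
s=st();p,c=panel([560,-25,0])
print("tool in panel",R(p[2]).T@(s["eef_pos"][:2]-p[:2]))
im=c["scene"]["image"][220:370,265:445];save(cv2.resize(im,None,fx=4,fy=4,interpolation=cv2.INTER_CUBIC),"s3.png")
```

```text
t 8.08 pos [637.7 -89.5  34.5] rot [-3.141 -0.     0.086] jig [ 138.4 -149.6] F [-0.3  0.2  0.2] op 0.0
scene 0.6 1553
panel [ 5.6768e+02 -2.3530e+01  1.2000e-01] rel -0.06 mean res 7.21 corners jig [ 0.3 -6.9] [170.  -17.1] [ 162.8 -136.9] [  -6.8 -126.7]
tool in panel [ 61.33994918 -74.10108046]
```

View pics/s3.png

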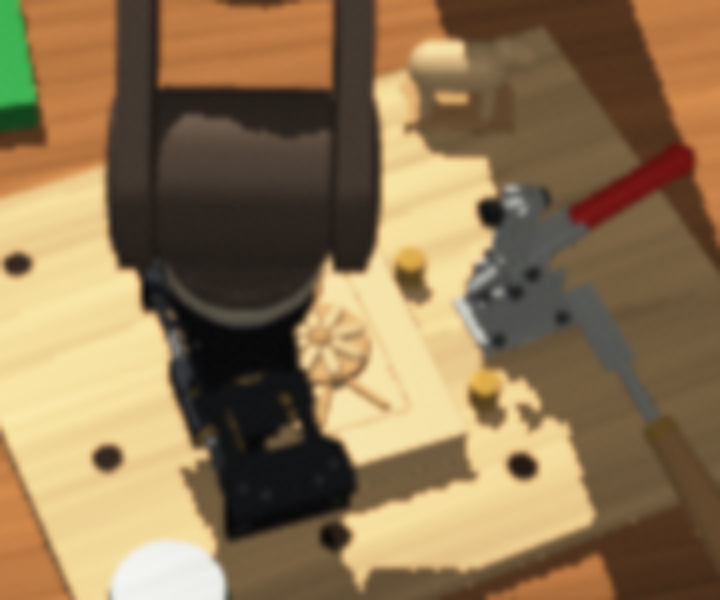

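Run:
```python
from go import *
s=st()
for jx,jy in[(136,-140),(132,-134),(130,-131)]:
    print((jx,jy),row(*jw(jx,jy),34.5,.184,s))
```

```text
t 8.28 pos [637.1 -90.2  34.5] rot [-3.141  0.     0.083] jig [ 137.6 -150.2] F [-0.4 -0.6  0. ] op 0.0
(136, -140) [-0.009, -0.033, 0.0, -0.0, 0.0, -0.064]
(132, -134) [-0.024, -0.052, 0.0, -0.0, 0.0, -0.064]
(130, -131) [-0.032, -0.061, 0.0, -0.0, 0.0, -0.064]
```

Request:
send_rows(moves=[[[-0.003,-0.012,0,0,0,-0.02],[-0.006,-0.022,0,0,0,-0.04],[-0.009,-0.033,0,0,0,-0.064],[-0.012,-0.038,0,0,0,-0.064],[-0.014,-0.043,0,0,0,-0.064],[-0.016,-0.047,0,0,0,-0.064],[-0.018,-0.05,0,0,0,-0.064]]])

```text
t: 8.87
eef_pos: [630.8, -75.8, 34.7]
tcp_rot: [3.141, -0.001, 0.183]
ft_force: [2.7, -1.8, 0.6]
opening: 0.005
```

Run:
```python
from pan import *
s=st()
c=env.read_camera("scene");im=c["image"][240:340,300:430];a=cv2.resize(im,None,fx=4,fy=4,interpolation=cv2.INTER_CUBIC)
w=env.read_camera("wrist")["image"]
save(np.vstack([a[:, :520],w[60:260,60:580]]),"s4.png")
```

```text
t 8.87 pos [630.8 -75.8  34.7] rot [ 3.141e+00 -1.000e-03  1.830e-01] jig [ 134.1 -134.9] F [ 2.7 -1.8  0.6] op 0.01
```

View pics/s4.png

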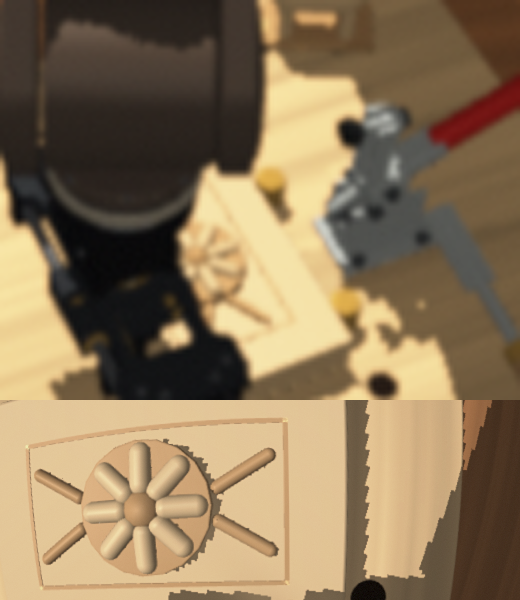

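Request:
send_rows(moves=[[[-0.002,-0.004,0,0,0,0],[-0.003,-0.008,0,0,0,0],[-0.004,-0.012,0,0,0,0],[-0.005,-0.016,0,0,0,0],[-0.005,-0.016,0,0,0,0]]])

```text
t: 9.38
eef_pos: [630.0, -74.5, 35.3]
tcp_rot: [3.137, -0.004, 0.184]
ft_force: [5.8, -22.9, -0.2]
opening: 0.006
```

```bash
python3 -c "
from go import *
st()"
```

```text
t 9.38 pos [630.  -74.5  35.3] rot [ 3.137 -0.004  0.184] jig [ 133.5 -133.4] F [  5.8 -22.9  -0.2] op 0.01
```

Run:
```python
from go import *
s=env.state()
for jx,jy,z in[(134,-150,34),(134,-150,110),(206,-28,110),(206,-28,34),(190,-28,34)]:
    print((jx,jy),jw(jx,jy),row(*jw(jx,jy),z,.184,s))
```

```text
(134, -150) [633.48256638 -90.70084612] [0.002, 0.055, 0.005, 0.003, -0.002, 0.0]
(134, -150) [633.48256638 -90.70084612] [0.003, 0.057, -0.249, 0.003, -0.002, 0.0]
(206, -28) [681.94563752  42.41313037] [0.243, -0.35, -0.25, 0.003, -0.002, 0.0]
(206, -28) [681.94563752  42.41313037] [0.242, -0.351, 0.004, 0.003, -0.002, 0.0]
(190, -28) [666.21572223  39.48571428] [0.188, -0.351, 0.003, 0.003, -0.002, 0.0]
```

Request:
send_rows(moves=[[[0.0,0.06,0,0,0,0],[0.0,0.06,-0.1,0,0,0],[0.0,0.06,-0.2,0,0,0],[0.0,0.06,-0.25,0,0,0],[0.1,-0.1,-0.25,0,0,0],[0.18,-0.2,-0.25,0,0,0],[0.245,-0.3,-0.25,0,0,0],[0.245,-0.34,-0.25,0,0,0],[0.245,-0.34,-0.15,0,0,0],[0.245,-0.34,-0.05,0,0,0],[0.245,-0.34,0,0,0,0],[0.245,-0.34,0,0,0,0]]])

```text
t: 10.38
eef_pos: [679.3, 43.1, 30.6]
tcp_rot: [-3.14, 0.007, 0.184]
ft_force: [-0.8, 0.1, -0.6]
opening: 0.008
```

Run:
```python
from pan import *
s=st();panel([567,-11,.184])
```

```text
t 10.38 pos [679.3  43.1  30.6] rot [-3.14   0.007  0.184] jig [203.5 -26.9] F [-0.8  0.1 -0.6] op 0.01
scene 0.64 2788
side 0.56 1915
panel [ 5.7033e+02 -1.2290e+01  2.1000e-01] rel 0.025 mean res 1.95 corners jig [-0.2 -3.5] [169.7   0.8] [ 172.8 -119.2] [   2.8 -123.5]
```

Request:
send_rows(moves=[[[-0.02,0,-0.01,0,0,0],[-0.035,0,-0.01,0,0,0],[-0.045,0,-0.01,0,0,0],[-0.052,0,-0.01,0,0,0],[-0.058,0,-0.01,0,0,0],[-0.062,0,-0.01,0,0,0],[-0.062,0,-0.01,0,0,0]]])

```text
t: 11.17
eef_pos: [663.3, 39.1, 37.6]
tcp_rot: [-3.141, 0.0, 0.184]
ft_force: [-0.1, -0.4, 0.4]
opening: 0.006
```

Request:
send_rows(moves=[[[-0.006,0,0.01,0,0,0],[-0.012,0,0.01,0,0,0],[-0.015,0,0.01,0,0,0],[-0.018,0,0.01,0,0,0],[-0.018,0,0.01,0,0,0]]])

```text
t: 11.58
eef_pos: [658.1, 38.1, 34.5]
tcp_rot: [-3.141, 0.0, 0.184]
ft_force: [1.1, 0.7, -0.1]
opening: 0.003
```

Request:
send_rows(moves=[[[-0.004,0,0,0,0,0],[-0.008,0,0,0,0,0],[-0.012,0,0,0,0,0],[-0.012,0,0,0,0,0]]])

```text
t: 11.92
eef_pos: [654.4, 37.5, 34.6]
tcp_rot: [-3.141, 0.0, 0.184]
ft_force: [0.1, -1.2, 0.1]
opening: 0.003
```

Request:
send_rows(moves=[[[-0.004,0,0,0,0,0],[-0.008,0,0,0,0,0],[-0.012,0,0,0,0,0],[-0.012,0,0,0,0,0]]])

```text
t: 12.25
eef_pos: [653.0, 36.8, 35.3]
tcp_rot: [3.141, -0.005, 0.184]
ft_force: [8.5, 1.5, -1.1]
opening: 0.005
```

Run:
```python
from pan import *
s=st();w=env.read_camera("wrist")["image"]
c=env.read_camera("scene")["image"][240:340,300:430]
save(np.vstack([cv2.resize(c,(520,400)),cv2.resize(w[240:],(520,195))]),"s5.png")
```

```text
t 12.25 pos [653.   36.8  35.3] rot [ 3.141 -0.005  0.184] jig [176.6 -28.2] F [ 8.5  1.5 -1.1] op 0.01
```

View pics/s5.png

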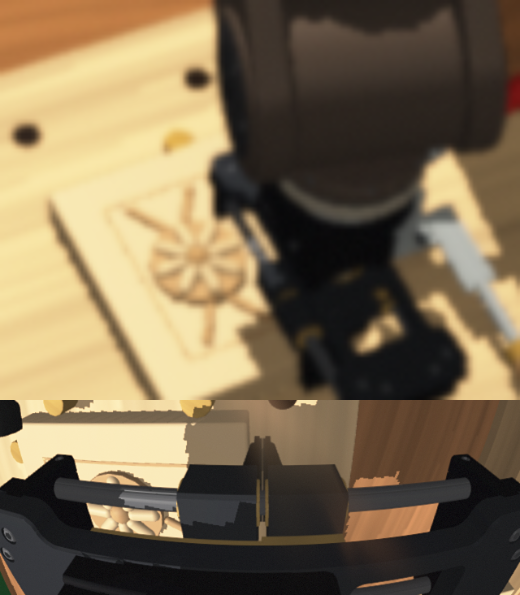

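Run:
```python
from go import *
s=env.state()
for jx,jy,z in[(200,-28,34),(200,-28,110),(105,-155,110),(105,-155,34),(105,-138,34)]:
    print((jx,jy),row(*jw(jx,jy),z,.184,s))
```

```text
(200, -28) [0.078, -0.001, 0.004, 0.001, -0.003, 0.0]
(200, -28) [0.079, -0.0, -0.249, 0.001, -0.003, 0.0]
(105, -155) [-0.237, 0.423, -0.25, 0.001, -0.003, 0.0]
(105, -155) [-0.239, 0.423, 0.003, 0.001, -0.003, 0.0]
(105, -138) [-0.239, 0.366, 0.003, 0.001, -0.003, 0.0]
```

Request:
send_rows(moves=[[[0.08,0,0,0,0,0],[0.08,0,-0.12,0,0,0],[0.08,0,-0.25,0,0,0],[0,0.11,-0.25,0,0,0],[-0.08,0.22,-0.25,0,0,0],[-0.16,0.33,-0.25,0,0,0],[-0.235,0.425,-0.25,0,0,0],[-0.235,0.425,-0.25,0,0,0],[-0.235,0.425,-0.15,0,0,0],[-0.235,0.425,-0.05,0,0,0],[-0.235,0.42,0,0,0,0],[-0.235,0.4,0,0,0,0]]])

```text
t: 13.35
eef_pos: [602.3, -94.0, 31.5]
tcp_rot: [-3.139, 0.004, 0.183]
ft_force: [1.0, 0.1, -0.4]
opening: 0.003
```

Run:
```python
from go import *
s=st()
for y in(-138,-134,-131,-129): print(row(*jw(105,y),34,.184,s))
```

```text
t 13.35 pos [602.3 -94.   31.5] rot [-3.139  0.004  0.183] jig [ 102.8 -147.6] F [ 1.   0.1 -0.4] op 0.0
[0.007, -0.032, -0.008, -0.001, 0.003, -0.0]
[0.007, -0.045, -0.008, -0.001, 0.003, -0.0]
[0.007, -0.055, -0.008, -0.001, 0.003, -0.0]
[0.007, -0.062, -0.008, -0.001, 0.003, -0.0]
```

Request:
send_rows(moves=[[[0,-0.02,0,0,0,0],[0,-0.032,0,0,0,0],[0,-0.04,0,0,0,0],[0,-0.045,0,0,0,0],[0,-0.05,0,0,0,0],[0,-0.055,0,0,0,0],[0,-0.055,0,0,0,0]]])

```text
t: 13.93
eef_pos: [601.9, -80.3, 36.0]
tcp_rot: [3.137, -0.003, 0.185]
ft_force: [-1.6, -16.8, 2.3]
opening: 0.005
```

Flush contact found at two x stations (y −133.4 and −133.9 for the tool, so parallel to the dogs), and a hard stop against the end dog. Retreat and recheck from above the handle.

Run:
```python
from go import *
s=env.state()
for jx,jy,z in[(103,-152,34),(103,-152,200),(90,-10,220),(90,125,220)]:
    print((jx,jy),row(*jw(jx,jy),z,.184,s))
```

```text
(103, -152) [-0.006, 0.06, 0.007, 0.003, -0.002, 0.001]
(103, -152) [-0.005, 0.062, -0.547, 0.003, -0.002, 0.001]
(90, -10) [-0.047, -0.411, -0.615, 0.003, -0.002, 0.001]
(90, 125) [-0.047, -0.861, -0.617, 0.003, -0.002, 0.001]
```

Request:
send_rows(moves=[[[0,0.07,0,0,0,0],[0,0.07,-0.14,0,0,0],[0,0.07,-0.28,0,0,0],[0,0.07,-0.42,0,0,0],[0,0.07,-0.55,0,0,0],[-0.01,-0.07,-0.61,0,0,0],[-0.02,-0.2,-0.61,0,0,0],[-0.03,-0.33,-0.61,0,0,0],[-0.04,-0.47,-0.61,0,0,0],[-0.045,-0.6,-0.61,0,0,0],[-0.045,-0.73,-0.61,0,0,0],[-0.045,-0.855,-0.61,0,0,0]]], grip=-0.2)

```text
t: 14.93
eef_pos: [539.7, 173.8, 218.6]
tcp_rot: [-3.141, -0.002, 0.184]
ft_force: [0.7, -0.5, -0.5]
opening: 0.595
```

Run:
```python
from pan import *
from wr import wview,wproj
s=st();p,c=panel([567,-11,.184])
# red handle in every view
H=[jw(90,157.7),jw(90,90)]
for n in("scene","side"):
    im=c[n]["image"].astype(int);m=(im[...,0]>90)&(im[...,1]<.35*im[...,0])&(im[...,2]<.35*im[...,0])
    u=proj(c[n],[*jw(90,125),105]).astype(int);k=np.zeros_like(m);k[u[1]-25:u[1]+25,u[0]-35:u[0]+35]=1;m&=k
    y,x=np.nonzero(m);print(n,len(x),x.min(),x.max(),y.min(),y.max(),"mean",x.mean(),y.mean(),"pred tip",proj(c[n],[*H[0],117]),"pred mid",proj(c[n],[*jw(90,122.7),103]))
s=env.state();cw=env.read_camera("wrist");im=cw["image"].astype(int)
m=(im[...,0]>70)&(im[...,1]<.4*im[...,0])&(im[...,2]<.4*im[...,0]);nn,l,stt,cen=cv2.connectedComponentsWithStats(m.astype(np.uint8))
i=1+stt[1:,4].argmax();print("wrist red",stt[i],cen[i]);yy,xx=np.nonzero(l==i)
for r in range(yy.min(),yy.max(),12): q=xx[yy==r];print(r,q.min(),q.max(),end="; ")
print("pred tip",wproj(cw,s,[*H[0],116.4]),"pred r35",wproj(cw,s,[*jw(90,87.7),89.5]))
a=c["scene"]["image"][225:345,290:450];sd=c["side"]["image"][200:320,300:420]
b=cw["image"].copy()
for q in(wproj(cw,s,[*H[0],116.4]),wproj(cw,s,[*jw(90,87.7),89.5])): cv2.circle(b,tuple(int(v) for v in q),4,(0,255,0),1)
for l in[(-9.5,-30),(40,9.5),(140,9.5)]: cv2.circle(b,tuple(int(v) for v in wproj(cw,s,[*jw(*l),38])),5,(0,255,0),1)
save(np.hstack([cv2.resize(a,(400,300)),cv2.resize(b,(400,300))]),"t0.png")
save(np.vstack([np.hstack([cv2.resize(a,(400,300),interpolation=cv2.INTER_CUBIC),cv2.resize(sd,(300,300),interpolation=cv2.INTER_CUBIC)]),np.hstack([cv2.resize(b,(400,300)),np.zeros((300,300,3),np.uint8)])]),"s6.png")
```

```text
t 14.93 pos [539.7 173.8 218.6] rot [-3.141e+00 -2.000e-03  1.840e-01] jig [ 90.2 127.2] F [ 0.7 -0.5 -0.5] op 0.59
scene 0.64 3391
panel [ 5.7036e+02 -1.1770e+01  2.0000e-01] rel 0.012 mean res 0.42 corners jig [ 0.7 -1.8] [1.707e+02 1.000e-01] [ 172.1 -119.9] [   2.1 -121.8]
scene 198 408 438 256 275 mean 424.32828282828285 264.92929292929296 pred tip [434.22522933 259.00293876] pred mid [420.69220348 267.25081571]
side 98 329 344 191 207 mean 336.4795918367347 199.3877551020408 pred tip [330.78759835 192.43287793] pred mid [337.54090257 201.01505808]
wrist red [309 200  26  15 153] [320.33986928 205.55555556]
200 317 325; 212 312 333; pred tip [320.55054369 208.06661261] pred r35 [320.50883019 284.37824206]
```

View pics/s6.png

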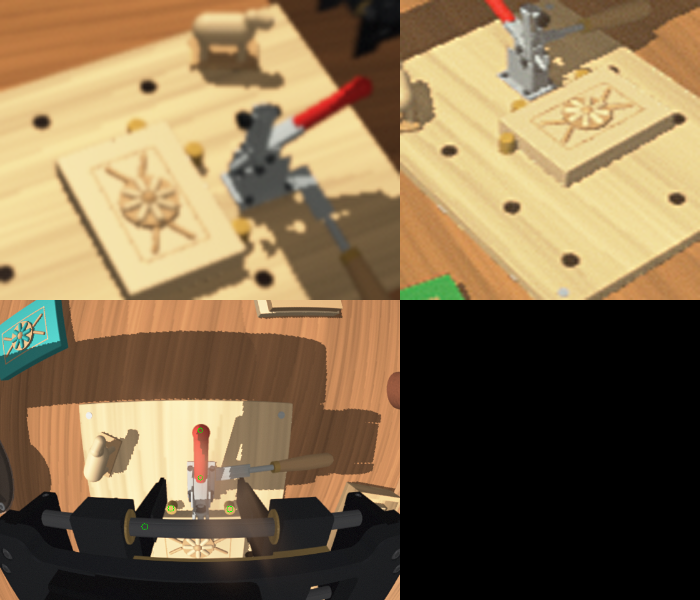

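Panel reads square (rel. yaw 0.012, corner within ~2 mm of the nook) and all three dogs touch in the views. The red handle is in line with the jaws (wrist column 320), so I descend and grip it.

Request:
send_rows(moves=[[[0,-0.046,0.12,0,0,0],[0,-0.046,0.24,0,0,0],[0,-0.046,0.33,0,0,0],[0,-0.046,0.38,0,0,0],[0,-0.046,0.398,0,0,0],[0,-0.046,0.398,0,0,0]]])

```text
t: 15.68
eef_pos: [538.1, 184.1, 97.3]
tcp_rot: [3.142, 0.002, 0.183]
ft_force: [-0.4, 0.5, 0.1]
opening: 0.596
```

Request:
send_rows(moves=[[[0,0,0,0,0,0],[0,0,0,0,0,0],[0,0,0,0,0,0],[0,0,0,0,0,0],[0,0,0,0,0,0],[0,0,0,0,0,0],[0,0,0,0,0,0],[0,0,0,0,0,0]]], grip=1)

```text
t: 16.35
eef_pos: [537.1, 185.3, 98.3]
tcp_rot: [-3.142, 0.002, 0.184]
ft_force: [-4.4, -1.0, 6.2]
opening: 0.182
```

Run:
```python
from go import *
s=st()
p=np.array([*wj(s["eef_pos"]),s["eef_pos"][2]+11]) # grasp pt jig
d=p[1]-55,p[2]-77; r=np.hypot(*d); a0=np.arctan2(d[0],d[1]);print("grasp",p,"r",r,"phi",np.degrees(a0))
for da in np.arange(.1,1.31,.1):
    a=a0-da; y=55+r*np.sin(a);z=77+r*np.cos(a); print(round(da,2),[round(-(y-p[1])/300,3),round(-(z-p[2])/300,3)])
```

```text
t 16.35 pos [537.1 185.3  98.3] rot [-3.142e+00  2.000e-03  1.840e-01] jig [ 89.7 139. ] F [-4.4 -1.   6.2] op 0.18
grasp [ 89.72587631 138.99903335 109.32805834] r 90.00522739698626 phi 68.9501675632499
0.1 [np.float64(0.012), np.float64(-0.027)]
0.2 [np.float64(0.027), np.float64(-0.053)]
0.3 [np.float64(0.044), np.float64(-0.078)]
0.4 [np.float64(0.064), np.float64(-0.101)]
0.5 [np.float64(0.086), np.float64(-0.121)]
0.6 [np.float64(0.11), np.float64(-0.139)]
0.7 [np.float64(0.135), np.float64(-0.155)]
0.8 [np.float64(0.162), np.float64(-0.168)]
0.9 [np.float64(0.19), np.float64(-0.179)]
1.0 [np.float64(0.219), np.float64(-0.186)]
1.1 [np.float64(0.249), np.float64(-0.191)]
1.2 [np.float64(0.279), np.float64(-0.192)]
1.3 [np.float64(0.309), np.float64(-0.191)]
```

Request:
send_rows(moves=[[[0,0.006,-0.014,0,0,0],[0,0.012,-0.027,0,0,0],[0,0.019,-0.04,0,0,0],[0,0.027,-0.053,0,0,0],[0,0.035,-0.066,0,0,0],[0,0.044,-0.078,0,0,0],[0,0.054,-0.09,0,0,0],[0,0.064,-0.101,0,0,0],[0,0.075,-0.111,0,0,0],[0,0.086,-0.121,0,0,0],[0,0.098,-0.13,0,0,0],[0,0.11,-0.139,0,0,0]]])

```text
t: 17.35
eef_pos: [543.0, 152.6, 139.7]
tcp_rot: [-3.141, 0.003, 0.184]
ft_force: [-5.0, 1.6, -7.9]
opening: 0.186
```

```bash
cat > hd.py <<'E'
from go import *
s=st()
p=np.array([*wj(s["eef_pos"]),s["eef_pos"][2]+11])
d=p[1]-55,p[2]-77; r=np.hypot(*d); a0=np.arctan2(d[0],d[1]);print("grasp",p,"r",r,"q",1.204-a0)
r=90;
for q in np.arange(.6,1.31,.1):
    a=1.204-q; y=55+r*np.sin(a);z=77+r*np.cos(a); print(round(q,2),[round(-(y-p[1])/300,3),round(-(z-p[2])/300,3)])
E
python3 hd.py
```

```text
t 17.35 pos [543.  152.6 139.7] rot [-3.141e+00  3.000e-03  1.840e-01] jig [ 89.6 105.8] F [-5.   1.6 -7.9] op 0.19
grasp [ 89.61161274 105.76672932 150.6540961 ] r 89.45494216485022 q 0.6005193717985826
0.6 [np.float64(-0.001), np.float64(-0.001)]
0.7 [np.float64(0.024), np.float64(-0.017)]
0.8 [np.float64(0.051), np.float64(-0.03)]
0.9 [np.float64(0.079), np.float64(-0.041)]
1.0 [np.float64(0.108), np.float64(-0.048)]
1.1 [np.float64(0.138), np.float64(-0.053)]
1.2 [np.float64(0.168), np.float64(-0.054)]
1.3 [np.float64(0.198), np.float64(-0.053)]
```

Following well (q ≈ 0.60). Continue to 1.1.

Request:
send_rows(moves=[[[0,0.012,-0.009,0,0,0],[0,0.024,-0.017,0,0,0],[0,0.037,-0.024,0,0,0],[0,0.051,-0.03,0,0,0],[0,0.065,-0.036,0,0,0],[0,0.079,-0.041,0,0,0],[0,0.093,-0.045,0,0,0],[0,0.108,-0.048,0,0,0],[0,0.123,-0.051,0,0,0],[0,0.138,-0.053,0,0,0],[0,0.138,-0.053,0,0,0]]])

```text
t: 18.27
eef_pos: [550.6, 111.8, 156.5]
tcp_rot: [-3.141, 0.002, 0.184]
ft_force: [-9.5, -1.2, 4.3]
opening: 0.176
```

```bash
python3 hd.py
```

```text
t 18.27 pos [550.6 111.8 156.5] rot [-3.141e+00  2.000e-03  1.840e-01] jig [89.6 64.2] F [-9.5 -1.2  4.3] op 0.18
grasp [ 89.60303208  64.20930209 167.49675023] r 90.96413055311993 q 1.1025852202152138
0.6 [np.float64(-0.14), np.float64(0.055)]
0.7 [np.float64(-0.114), np.float64(0.039)]
0.8 [np.float64(-0.087), np.float64(0.026)]
0.9 [np.float64(-0.059), np.float64(0.015)]
1.0 [np.float64(-0.03), np.float64(0.008)]
1.1 [np.float64(-0.0), np.float64(0.003)]
1.2 [np.float64(0.029), np.float64(0.002)]
1.3 [np.float64(0.059), np.float64(0.003)]
```

Request:
send_rows(moves=[[[0,0.01,0,0,0,0],[0,0.02,0,0,0,0],[0,0.03,0,0,0,0],[0,0.038,0,0,0,0],[0,0.044,0,0,0,0],[0,0.048,0,0,0,0],[0,0.048,0,0,0,0]]])

```text
t: 18.85
eef_pos: [555.2, 97.7, 156.5]
tcp_rot: [3.141, -0.003, 0.184]
ft_force: [-0.3, -1.4, 0.8]
opening: 0.004
```

```bash
python3 hd.py|head -2
```

```text
t 18.85 pos [555.2  97.7 156.5] rot [ 3.141e+00 -3.000e-03  1.840e-01] jig [91.5 49.6] F [-0.3 -1.4  0.8] op 0.0
grasp [ 91.49414148  49.56012187 167.54636535] r 90.70962766961877 q 1.2640062446389697
```

Run:
```python
from h import *
a=env.read_camera("side")["image"][150:270,300:420];b=env.read_camera("scene")["image"][200:320,330:450];w=env.read_camera("wrist")["image"]
save(np.hstack([cv2.resize(a,(400,400),interpolation=2),cv2.resize(w[100:420,160:480],(400,400))]),"s7.png")
```

```text
(no output)
```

View pics/s7.png

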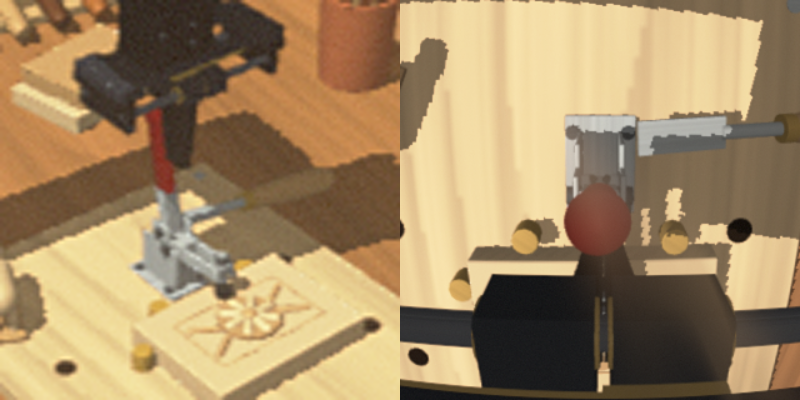

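The picture shows the handle (left crop at 160,150) slipped out on the +y side, nearly upright, with the foot over the panel border. The rest I do by pushing from behind with the shut fingers.

Run:
```python
from go import *
s=st()
for jy,z in[(44,158),(44,230),(120,230),(120,168),(90,168)]: print(jy,z,row(*jw(90,jy),z,.184,s))
```

```text
t 19.00 pos [554.9  97.9 156.3] rot [ 3.141e+00 -2.000e-03  1.840e-01] jig [91.3 49.8] F [ 0.4 -3.4  3.5] op 0.0
44 158 [-0.004, 0.019, -0.006, 0.0, -0.001, 0.0]
44 230 [-0.004, 0.02, -0.246, 0.0, -0.001, 0.0]
120 230 [-0.004, -0.234, -0.246, 0.0, -0.001, 0.0]
120 168 [-0.004, -0.234, -0.039, 0.0, -0.001, 0.0]
90 168 [-0.004, -0.134, -0.039, 0.0, -0.001, 0.0]
```

Request:
send_rows(moves=[[[-0.004,0.02,0,0,0,0],[-0.004,0.02,-0.1,0,0,0],[-0.004,0.02,-0.2,0,0,0],[-0.004,0.02,-0.25,0,0,0],[-0.004,0.02,-0.25,0,0,0],[-0.004,-0.1,-0.25,0,0,0],[-0.004,-0.234,-0.25,0,0,0],[-0.004,-0.234,-0.25,0,0,0],[-0.004,-0.234,-0.14,0,0,0],[-0.004,-0.234,-0.04,0,0,0],[-0.004,-0.234,-0.04,0,0,0]]])

```text
t: 19.92
eef_pos: [537.7, 166.4, 162.5]
tcp_rot: [-3.141, 0.008, 0.185]
ft_force: [0.3, -0.2, -0.1]
opening: 0.006
```

Run:
```python
from go import *
s=st()
for jy in(95,85,78,74,72): print(jy,row(*jw(90,jy),168,.184,s))
```

```text
t 19.92 pos [537.7 166.4 162.5] rot [-3.141  0.008  0.185] jig [ 86.9 120.3] F [ 0.3 -0.2 -0.1] op 0.01
95 [0.01, 0.084, -0.018, -0.0, 0.005, 0.0]
85 [0.01, 0.118, -0.018, -0.0, 0.005, 0.0]
78 [0.01, 0.141, -0.018, -0.0, 0.005, 0.0]
74 [0.01, 0.154, -0.018, -0.0, 0.005, 0.0]
72 [0.01, 0.161, -0.018, -0.0, 0.005, 0.0]
```

Request:
send_rows(moves=[[[0.005,0.03,0,0,0,0],[0.005,0.06,0,0,0,0],[0.005,0.085,0,0,0,0],[0.005,0.105,0,0,0,0],[0.005,0.118,0,0,0,0],[0.005,0.13,0,0,0,0],[0.005,0.141,0,0,0,0],[0.005,0.145,0,0,0,0],[0.005,0.145,0,0,0,0]]])

```text
t: 20.67
eef_pos: [549.7, 124.0, 167.7]
tcp_rot: [3.141, 0.0, 0.184]
ft_force: [1.0, -0.3, 0.4]
opening: 0.004
```

```bash
python3 -c "
from go import *
st()"
```

```text
t 20.67 pos [549.7 124.  167.7] rot [3.141 0.    0.184] jig [90.9 76.4] F [ 1.  -0.3  0.4] op 0.0
```

Request:
send_rows(moves=[[[0,0.006,0,0,0,0],[0,0.012,0,0,0,0],[0,0.018,0,0,0,0],[0,0.018,0,0,0,0]]])

```text
t: 21.0
eef_pos: [550.6, 119.1, 167.6]
tcp_rot: [-3.141, 0.0, 0.184]
ft_force: [-0.8, 2.2, 0.4]
opening: 0.006
```

Request:
send_rows(moves=[[[0,0.005,0,0,0,0],[0,0.01,0,0,0,0],[0,0.01,0,0,0,0]]])

```text
t: 21.25
eef_pos: [550.7, 118.3, 167.7]
tcp_rot: [-3.138, 0.0, 0.184]
ft_force: [-2.2, 18.1, 2.4]
opening: 0.01
```

Request:
send_rows(moves=[[[0,0.003,0,0,0,0],[0,0.005,0,0,0,0],[0,0.005,0,0,0,0]]])

```text
t: 21.5
eef_pos: [550.7, 117.9, 167.8]
tcp_rot: [-3.136, 0.0, 0.184]
ft_force: [-4.2, 27.2, 2.5]
opening: 0.004
```

Request:
send_rows(moves=[[[0,-0.06,0,0,0,0],[0,-0.15,0,0,0,0],[0,-0.25,-0.05,0,0,0],[0,-0.35,-0.15,0,0,0],[0,-0.45,-0.25,0,0,0],[0,-0.55,-0.25,0,0,0],[0,-0.65,-0.25,0,0,0],[0,-0.7,-0.25,0,0,0],[0,-0.7,-0.25,0,0,0]]])

```text
t: 22.25
eef_pos: [512.2, 323.3, 242.4]
tcp_rot: [3.142, 0.0, 0.187]
ft_force: [-0.6, 0.3, 0.0]
opening: 0.002
```

Run:
```python
from pan import *
s=st();p,c=panel([567,-11,.184])
for n in c:
    im=c[n]["image"].astype(int);m=(im[...,0]>70)&(im[...,1]<.4*im[...,0])&(im[...,2]<.4*im[...,0])
    u=proj(c[n],[*jw(90,55),150]).astype(int);k=np.zeros_like(m);k[u[1]-40:u[1]+30,u[0]-30:u[0]+30]=1
    y,x=np.nonzero(m&k);t=y<y.min()+6;print(n,"red top centre",x[t].mean(),y.min(),"bottom",x[y>y.max()-4].mean(),y.max())
    for q in(0.9,1.1,1.23):
        a=1.204-q;print(q,"tip",proj(c[n],[*jw(90,55+110*np.sin(a)),77+110*np.cos(a)]).round(1),"r35",proj(c[n],[*jw(90,55+35*np.sin(a)),77+35*np.cos(a)]).round(1))
a=c["scene"]["image"][210:330,300:420];b=c["side"]["image"][160:280,320:440]
save(np.hstack([cv2.resize(a,(400,400),interpolation=2),cv2.resize(b,(400,400),interpolation=2)]),"s8.png")
```

```text
t 22.25 pos [512.2 323.3 242.4] rot [3.142 0.    0.187] jig [ 90.6 279.2] F [-0.6  0.3  0. ] op 0.0
scene 0.7 3239
panel [ 5.7038e+02 -1.3170e+01  1.9000e-01] rel 0.005 mean res 1.23 corners jig [ 0.8 -2.7] [170.8  -1.8] [ 171.5 -121.8] [   1.5 -122.7]
scene red top centre 397.325 250 bottom 395.3809523809524 274
0.9 tip [411.7 249.6] r35 [399.8 272.7]
1.1 tip [403.5 251.1] r35 [397.3 273.2]
1.23 tip [398.  252.9] r35 [395.6 273.7]
side red top centre 352.4516129032258 185 bottom 351.27272727272725 208
0.9 tip [344.7 184.1] r35 [349.  207.3]
1.1 tip [349.2 185.9] r35 [350.4 207.9]
1.23 tip [352.3 187.8] r35 [351.4 208.6]
```

View pics/s8.png

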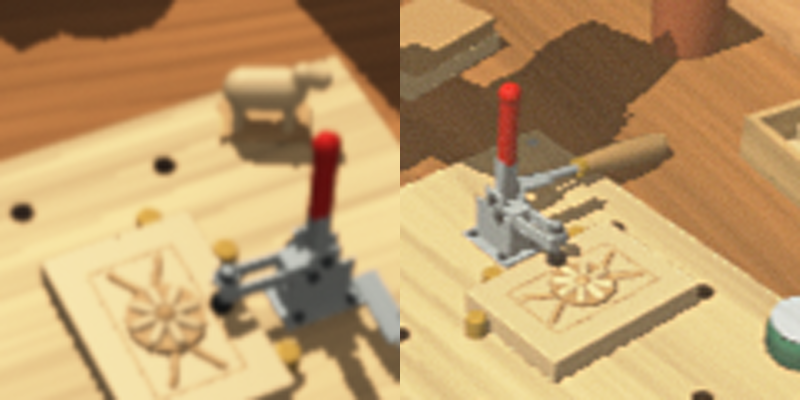

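The handle matches q = 1.23 in both cameras (scene tip column 397.3 against 398.0 predicted, side 352.5 against 352.3). The foot rests on the border and the panel is square against the dogs. Handing in.

```bash
python3 -c "
from h import *
print(env.job_done())"
```

```text
the job is handed in; nothing more can be done
None
```

The panel is turned square against the three dogs, the toggle clamp is thrown fully over onto it, and the job is handed in. It took about 22 s of the 69 s allowed.

**What I did:** I pushed the panel's long edge near the push corner with the shut fingers, through an arc about the nook. I then seated it against the side dogs (about 23 N and later 17 N) and the end dog (about 8.5 N). For the clamp, I gripped the handle and swung it to about 1.1 rad, where it slipped out of the jaws. I finished by pushing it from behind onto its stop, at about 27 N.

**Last checks:**
- **Handle:** it sits at 1.23 rad, agreeing with both cameras to about 1 px.
- **Foot and panel:** the foot rests on the panel's border, and the panel's angle to the jig is 0.005 rad.
- **Bystanders:** the sheep, the wax tin and the gouge on the board looked undisturbed in the views I had. I did not re-measure anything on the bench.

**What disagreed:**
- **Starting angle:** the panel measured about 1.04 rad off square at the start, more than the 0.75 rad stated. The corner positions and all three views supported the measurement.
- **Final fit:** the last camera fit put the near corner 0.8 and 2.7 mm off the nook, with a mean error of 1.2 px. I put this down to calibration, because the pushes met hard stops at both side-dog stations and at the end dog.

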